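# Level the bottle shelf with a spirit level

### The job

Level the small bottle shelf on the worktop: stand the spirit level lengthwise on the middle of its board and let go of it, then turn the black hand knob of the shelf's levelling foot until the bubble is centred between its two lines while the level is pressed down. The rubber under the board gives, so only the reading under a firm push on the level (about 10 N, near its middle) counts; the job finishes while holding that push, fingertips still pressing the level flat on the board with the bubble centred, nothing let go. Leave the other things on the worktop where they are.

Things in the scene. Friction and masses are not known exactly. Their poses are not given: they have to be found in the camera images.
- level: Aluminium spirit level, black end caps, 210 long (own x), 24 wide (y), 40 high, 450 g; origin: centre of its underside. Starts on its base, left of the shelf. Grip across the 24 mm, anywhere. Mid-top window 70 long with a yellow-green vial sunk 2 mm below its two flush side walls; from 35 to 105 mm either side of the middle the top is solid and flat, good for pressing.
- bubble (a joint): Place of the pale bubble (13 mm long) in the vial: m from the vial's middle, + to the level's own +x, at most 0.0165. It runs to the higher end, 1 mm per milliradian of slope, and settles in about 1 s. At 0 it is centred between the two black lines, with 2.5 mm of room on each side.
- shelf: Small bottle shelf, fixed on the worktop; origin on the worktop under the board's middle. Own y runs along the board: +y to the two fixed feet, -y to the levelling foot, where it starts too low; +x is the back, with a brass gallery rail 74 mm behind the middle, 25 mm above the board. The board tilts about the line of the fixed feet (along x, at y = +120 mm).
- board: Dark wooden board of the shelf, 165 (x) by 280 (y) by 18 mm, top about 66 mm above the worktop (its -y end a few mm lower or higher as the foot is turned). Origin on the line of the fixed feet, 120 mm from the board's middle, 32 mm above the worktop; axes as the shelf's.
- board_mid (a point): The middle of the board's top face; axes as the shelf's. A wall cabinet overhangs the back of the worktop (underside 0.48 m up, front near x = 0.58 m): keep the wrist low and clear of it.
- board_give (a joint): How far the rubber under the board is squashed, rad about the line of the fixed feet: 0 unloaded or with only the level on it, -0.0045 fully squashed (board hard on its frame), which takes 2 to 4 N of push on the level within 60 mm of its middle. Too small to read well: go by force. It lowers the -y end and shifts the bubble 4.5 mm towards the shelf's +y.
- knob_grip (a point): Where to grip the levelling foot's round black hand knob: on its upright axis, 180 mm from the shelf's origin along its -y, 94 mm above the worktop. 38 mm across, 81 to 106 mm above the worktop at all times; 0.06 N m of friction, stays where left. Clockwise seen from above raises the board's -y end: 8 mm a turn, 4.2 mrad per radian, so 4.2 mm of bubble per radian.
- match_box: Bystander: match box, 36x54x16 mm, lies on the worktop left of the shelf, towards the robot; origin at the centre of its underside.
- corkscrew: Bystander: folded waiter's corkscrew, 28x115x13 mm, lies on the worktop left of the shelf, towards the back; origin at the centre of its underside.
- bottle_opener: Bystander: bottle opener with a wooden grip, 36x115x20 mm, lies on the worktop right of the shelf, towards the robot; origin at the centre of its underside.
- mug: Bystander: white mug, 83x116x94 over the handle mm, stands behind the place where the level lies; origin at the centre of its underside.

How it is judged:
By the outcome, as a careful person would: the job done as asked, in the order asked, and still so for the second after the job is handed in, while the arm keeps its last pose, push and grip.
It also fails if it takes over 72 s, if anything falls off the work surface, if the arm or the gripper's body presses on something with over 40 N, if the wrist force passes 120 N, or if a joint passes its speed limit or range.

### The arm

A 6-joint arm with a two-finger parallel gripper is mounted at the origin on a cart in front of the work surface, level with it; the furniture and walls round the work are solid. World frame = base frame: x ahead of the robot, y to its left, z up, the work surface at z = 0. Lengths are in m, angles in rad, forces in N, time in s.
With the tool pointing down it reaches from about 0.25 to 0.725 m from the base axis. Payload 4 kg.
Tool frame: the origin (TCP) lies midway between the tips of the shut fingers; the grasp point (between the pads) lies grip_point_offset behind it (grip_point_offset is the distance from the TCP to the grasp point, in m); z points along the fingers, y is the line along which they close (so a half turn about z gives the same grasp; the last joint's range is limited). The gripper opens to 85 mm and grips with 20 to 120 N. Pads are 22 mm wide; open, the fingers measure 114 mm over their backs; the gripper's body (76 mm by 85 mm) begins 54 mm behind the grasp point. The pads swing forward as they close: fully open they stand 13 mm farther back than shut.
Start: joints at [1.274, 0.241, 0.005, 1.335, 0, 1.571], TCP at [0.146, 0.478, 0.231] pointing down, gripper open.
Joint ranges: [-2.72, 2.72], [-1.05, 1.87], [-1.09, 1.28], [-1.99, 2.15], [-1.42, 1.44], [-3.14, 3.14]. Speed limits (rad/s): [2.79, 2.79, 3.14, 3.14, 3.14, 3.14].

### API

Orientations are given as a unit quaternion [x, y, z, w].
In Python, from workcell import * gives the robot as it stands. The module is installed in compiled form; this text tells all that it offers.
- The arm moves only by the tool arm_command, never from a script. Its arguments are lists of equal length, an entry for each row: "slide": the shift along the tool's x, y, z in cm, a list of three; "spin": the turn about the tool's z in degrees. A call has exactly 5 rows; each row is the pose to reach, as a shift and turn from the pose commanded when the call began, along the tool's axes at that moment; what a row does not reach only later rows make up. A row lasts 1/8 s, in which the tool goes at most 62.5 mm and 10.7 degrees, less where a joint would pass 70% of its speed; a pose out of reach is approached as far as the arm can. A call with a gripper value outside its range is refused whole. "jaw" is the finger opening in cm, from 0 to 8.54, set as the call begins (left out, the last holds). The fingers move at their own pace and stop on an object; the grip force is fixed at half the most. Time passes only in rows, so rows that repeat a pose let the fingers close, or fill a call up. It gives the time, the measured TCP pose, the force, the opening and the grip force at its end, in the units of the state.
- get_obs(): the state, without advancing time (a new reading comes with each control period).
- camera(name): name is "scene" or "side" or "wrist"; returns a dict with "pixels" (400x640x3 uint8, red, green, blue), "range_z" (400x640 float32, m along the optical axis (not along the pixel's ray), 0 where there is no reading), "intrinsics" (3x3 intrinsics, pixels), "k1" (the pictures are not rectified: a ray, as slopes to the right and down, at radius r is drawn at 1 + k1 r^2 times it, then the intrinsics apply), "rvec" (rotation vector, rad) and "tvec" (3), from world to camera coordinates, as OpenCV has them. Camera axes: x right, y down, z forward; pixel columns grow to the right and rows downward; lengths in m; the calibration is good to about 2 mm. A picture is of the moment at which its call begins.
- job_done(): hands the job in; it is judged then, once.
Trained networks look in a picture, given as the dict that the camera call returned (one of the last four; its "shot" number tells which), for a name from the list of things; names that differ only in an ending like _2 or _b are one class to them, and where a whole thing is asked for, a point or a joint stands for the part that bears it (a point fixed in the world has none). Each returns a list of dicts, best first, with "confidence" (0 to 1); they miss things now and then, are a little off and sometimes report something else, mostly with a low value. They report only what shows in the picture. A call takes as long as a camera call.
- recognise(picture, thing): "centre" ([column, row] in pixels, amid what is visible of it).
- landmark_of(picture, thing): "centre" ([column, row] in pixels: a listed point, or the origin of a listed thing).
The state is a dict: "clock": time; "joint_pos": joint angles; "joint_vel": joint speeds; "tau": joint torques, N m; "eef_pos": TCP position; "tool_rot": TCP orientation; "ft_force": force on the tool from outside, world axes, zero at the start; "ft_torque": the same for the moment, N m; "grip_width": finger opening in m; "grasp_force": force on a finger pad.
Only numpy, scipy, OpenCV 4.12 (cv2) and the standard library are available. Lean on these libraries where they do the work, as an engineer would, in place of code of your own. Each camera call takes 0.05 s, during which the arm holds its last target. There are 200 camera calls.

## Working session

There is one attempt and no reset: what is moved stays moved. The work goes in short steps, Python scripts to look and compute and a tool call to move; the robot and the scene stay as the last step left them, time stands still between calls to the robot, and variables do not carry over. Pictures are saved under pics/ and viewed, at most 10 in all, crops included, and the job is handed in when it is done.

Besides the shell and the picture viewer there is one more tool, called after "Request:" as name([rows], argument=value, ...), one row to a line, values as JSON. arm_command: Moves the arm, as the interface text tells. Its arguments: {"type":"object","properties":{"slide":{"type":"array","items":{"type":"array","items":{"type":"number"}}},"spin":{"type":"array","items":{"type":"number"}},"jaw":{"type":"number"}},"required":["slide","spin"]}

```bash
mkdir -p pics
cat > h.py <<'E'
from workcell import *
import numpy as np, cv2
from scipy.spatial.transform import Rotation as R
def ray(p,uv):
    K=np.array(p["intrinsics"]);d=np.array([(uv[0]-K[0,2])/K[0,0],(uv[1]-K[1,2])/K[1,1]]);s=d.copy()
    for _ in range(20): s=d/(1+p["k1"]*(s@s))
    Rm=cv2.Rodrigues(np.array(p["rvec"],float))[0];t=np.array(p["tvec"],float).ravel()
    return -Rm.T@t, Rm.T@np.array([s[0],s[1],1.]), 
def at_z(p,uv,z):
    o,d=ray(p,uv);return o+d*(z-o[2])/d[2]
def at_depth(p,uv):
    o,d=ray(p,uv);u,v=int(round(uv[0])),int(round(uv[1]))
    w=p["range_z"][max(v-1,0):v+2,max(u-1,0):u+2];w=w[w>0]
    return o+d*np.median(w) if w.size else None
def cloud(p):
    K=np.array(p["intrinsics"]);u,v=np.meshgrid(np.arange(640),np.arange(400))
    d=np.stack([(u-K[0,2])/K[0,0],(v-K[1,2])/K[1,1]],-1);s=d.copy()
    for _ in range(20): s=d/(1+p["k1"]*(s**2).sum(-1,keepdims=True))
    c=np.concatenate([s,np.ones((400,640,1))],-1)*p["range_z"][...,None]
    Rm=cv2.Rodrigues(np.array(p["rvec"],float))[0];t=np.array(p["tvec"],float).ravel()
    w=(c-t)@Rm; w[p["range_z"]==0]=np.nan
    return w
def save(p,n,crop=None,f=1):
    im=p["pixels"][...,::-1]
    if crop: im=im[crop[1]:crop[3],crop[0]:crop[2]]
    cv2.imwrite("pics/"+n,cv2.resize(im,None,fx=f,fy=f,interpolation=cv2.INTER_CUBIC))
np.set_printoptions(precision=4,suppress=True)
E
python3 - <<'E'
from h import *
o=get_obs();print(o)
for n in ["scene","side","wrist"]:
    p=camera(n);save(p,n+"0.png")
    print(n,-cv2.Rodrigues(np.array(p["rvec"],float))[0].T@np.array(p["tvec"],float).ravel())
    for t in ["level","board_mid","knob_grip","shelf","match_box","corkscrew","mug"]:
        for r in landmark_of(p,t)[:1]: print(t,r["centre"],r["confidence"],at_depth(p,r["centre"]),at_z(p,r["centre"],{"board_mid":.066,"knob_grip":.094}.get(t,0)))
E
```

```text
{'clock': 0.0, 'joint_pos': array([1.274 , 0.2415, 0.0037, 1.3352, 0.    , 1.5708]), 'joint_vel': array([ 0.0012, -0.0019,  0.0008,  0.0007, -0.0016, -0.0005]), 'tau': array([ -0.0002, -37.2319,  25.2407,   0.0171,  -0.0001,   0.    ]), 'eef_pos': array([0.146 , 0.4775, 0.2304]), 'tool_rot': array([ 0.1479,  0.989 , -0.0011, -0.0002]), 'ft_force': array([-0.1842, -0.591 ,  0.2437]), 'ft_torque': array([0.0014, 0.0357, 0.0044]), 'grasp_force': 0.0, 'grip_width': 0.08556685606338002}
scene [0.0518 0.8443 0.9529]
level [296.9, 268.9] 0.75 [0.454  0.3504 0.033 ] [0.4684 0.3327 0.    ]
board_mid [355.0, 199.5] 0.55 [0.4349 0.0522 0.0631] [0.4337 0.0548 0.066 ]
knob_grip [356.0, 196.2] 0.31 [0.44   0.0363 0.0617] [0.4259 0.0656 0.094 ]
shelf [349.8, 214.3] 0.62 [0.4179 0.116  0.0626] [ 0.4436  0.0647 -0.    ]
match_box [349.9, 266.1] 0.62 [0.338  0.2525 0.0153] [0.3426 0.2429 0.    ]
corkscrew [285.6, 234.8] 0.6 [0.5675 0.2508 0.0071] [0.5714 0.2463 0.    ]
mug [299.0, 269.9] 0.62 [0.447  0.3502 0.0332] [0.4613 0.3323 0.    ]
side [ 0.1672 -0.9141  0.9064]
level [296.9, 177.5] 0.96 [0.4833 0.3292 0.0051] [ 0.4851  0.3363 -0.    ]
board_mid [308.3, 212.7] 0.7 [0.4434 0.0465 0.0667] [0.4436 0.0473 0.066 ]
knob_grip [313.1, 245.7] 0.61 [ 0.4023 -0.1355  0.104 ] [ 0.4052 -0.1258  0.094 ]
shelf [311.0, 229.6] 0.82 [ 0.4278 -0.032   0.0669] [0.4486 0.0383 0.    ]
match_box [268.6, 205.4] 0.53 [0.3447 0.2034 0.0011] [0.345  0.2048 0.    ]
corkscrew [330.7, 184.5] 0.47 [0.5882 0.2411 0.0088] [0.5923 0.2525 0.    ]
mug [310.1, 145.9] 0.65 [0.5786 0.4645 0.0493] [0.6022 0.5437 0.    ]
wrist [0.0763 0.5001 0.3742]
```

View pics/scene0.png

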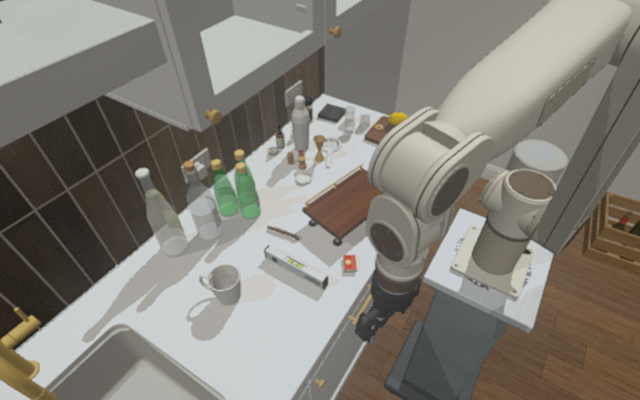

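View pics/side0.png

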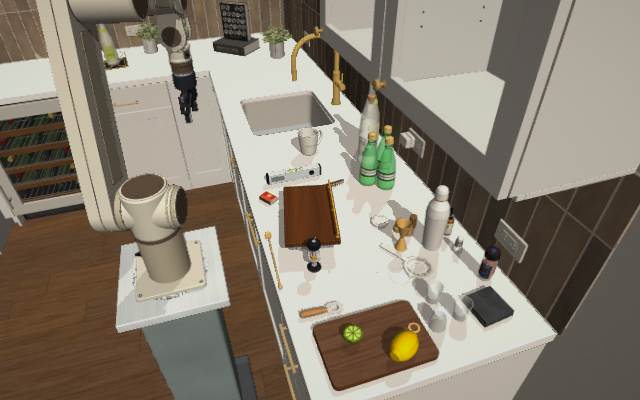

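The scene view shows the level from about (265,250) to (327,283), with the mug at (225,285), the match box at (349,264) and the corkscrew at (283,233). In the side view the board spans (283,185) to (340,245) and the knob is at (313,243). Next I fit these from the depth clouds.

Run:
```python
from h import *
for n in ["scene","side"]:
    p=camera(n);w=cloud(p)
    def box(x0,x1,y0,y1,z0,z1):
        m=(w[...,0]>x0)&(w[...,0]<x1)&(w[...,1]>y0)&(w[...,1]<y1)&(w[...,2]>z0)&(w[...,2]<z1);return w[m],m
    # level top
    a,m=box(.3,.62,.25,.45,.028,.05)
    if n=="scene": print("ys",len(a))
    if len(a)>20:
        r=cv2.minAreaRect(a[:,:2].astype(np.float32)*1000);print(n,"level",len(a),r,a[:,2].mean(),a.min(0),a.max(0))
    a,m=box(.25,.6,-.14,.24,.055,.074)
    r=cv2.minAreaRect(a[:,:2].astype(np.float32)*1000);print(n,"board",len(a),r,cv2.boxPoints(r).tolist())
    A=np.c_[a[:,:2],np.ones(len(a))];print("plane",np.linalg.lstsq(A,a[:,2],rcond=None)[0])
    a,m=box(.3,.5,-.2,-.08,.095,.12)
    if len(a): print(n,"knob",len(a),a.min(0),a.max(0),a.mean(0),np.median(a,0), cv2.minEnclosingCircle(a[:,:2].astype(np.float32)*1000))
    a,m=box(.25,.6,.18,.5,.008,.026)
    v,u=np.nonzero(m); 
    a,m=box(.3,.8,.35,.7,.05,.12)
    if len(a): print("mug",a.min(0),a.max(0))
    for t in ["knob_grip","level","board_mid"]:
        for r in recognise(p,t)[:2]: print(t,r["centre"],r["confidence"],at_depth(p,r["centre"]))
p=camera("side");save(p,"side1.png",(240,120,400,280),3.7)
```

```text
ys 632
scene level 632 ((468.6021423339844, 338.3642272949219), (27.2386531829834, 210.9898681640625), 89.48908996582031) 0.03624073641369825 [0.3631 0.3249 0.028 ] [0.574  0.3529 0.0425]
scene board 2793 ((445.08160400390625, 57.51341247558594), (282.3416748046875, 167.95187377929688), 76.66863250732422) [[330.81707763671875, -60.489891052246094], [494.24310302734375, -99.2166519165039], [559.3461303710938, 175.5167236328125], [395.92010498046875, 214.24346923828125]]
plane [0.0032 0.0023 0.0616]
mug [0.5334 0.3502 0.05  ] [0.7999 0.5438 0.1199]
level [300.0, 265.3] 0.96 [0.4528 0.3367 0.0346]
board_mid [345.8, 203.0] 0.62 [0.4517 0.0816 0.0638]
board_mid [348.9, 263.5] 0.28 [0.3451 0.2457 0.0146]
side level 346 ((471.62078857421875, 334.1855163574219), (36.876800537109375, 208.47293090820312), 88.88048553466797) 0.03760198530261517 [0.3674 0.3159 0.0281] [0.5758 0.3538 0.0456]
side board 2910 ((444.3161315917969, 31.8809814453125), (330.1455383300781, 165.25332641601562), 76.5717544555664) [[325.61395263671875, -109.49076080322266], [486.3494873046875, -147.8671112060547], [563.018310546875, 173.25271606445312], [402.28277587890625, 211.6290740966797]]
plane [0.0022 0.0087 0.0645]
side knob 123 [ 0.3892 -0.1413  0.095 ] [ 0.4263 -0.105   0.1103] [ 0.4063 -0.1256  0.1045] [ 0.4057 -0.1265  0.1055] ((407.10040283203125, -122.31529998779297), 19.252933502197266)
mug [0.5375 0.3503 0.0504] [0.7477 0.5445 0.1194]
knob_grip [315.7, 243.9] 0.75 [ 0.4109 -0.1321  0.1051]
level [293.5, 170.6] 0.75 [0.4718 0.3308 0.0383]
level [312.1, 220.0] 0.25 [0.4449 0.0113 0.0648]
board_mid [308.0, 214.2] 0.85 [0.4405 0.0404 0.0661]
```

View pics/side1.png

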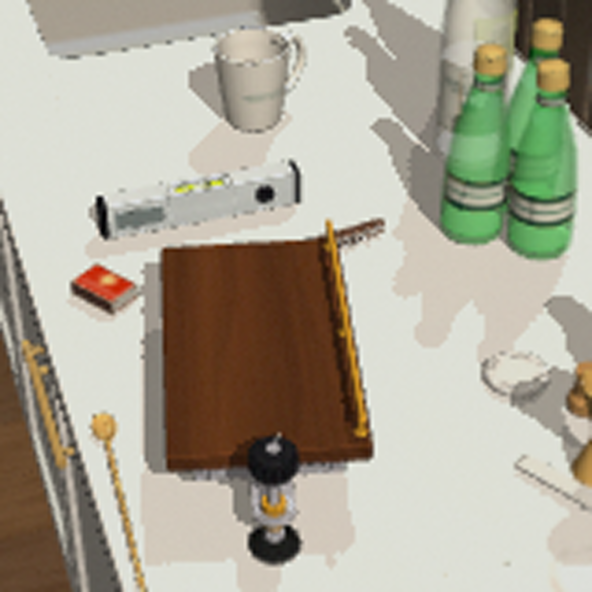

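Side view: the board is clear, the knob is at its near end, and the mug stands behind the level. The knob-to-board-mid distance fits at 0.18 m with a shelf yaw of about -13°. Next I work out the approach to the level.

```bash
cat >> h.py <<'E'
def goal(xyz,yang,o=None):
    "slide(cm) & spin to put TCP at xyz, tool y along world angle yang(deg, mod 180, nearest)"
    o=o or get_obs();M=R.from_quat(o["tool_rot"]).as_matrix()
    s=M.T@(np.array(xyz)-o["eef_pos"])*100
    cur=np.degrees(np.arctan2(M[1,1],M[0,1]));sp=-(yang-cur);sp=(sp+90)%180-90
    print("goal",xyz,"slide",s.round(2),"spin",round(sp,1),"cur yang",round(cur,1),"j6",o["joint_pos"][5].round(2))
E
python3 - <<'E'
from h import *
try: print(grip_point_offset)
except Exception as e: print(e)
o=get_obs();print(o["clock"]);goal([.469,.338,.13],90)
p=camera("scene");w=cloud(p);m=(w[...,2]>.03)&(w[...,2]<.1)&(w[...,1]>.37)&(w[...,1]<.6)&(w[...,0]>.42)&(w[...,0]<.66)
a=w[m];print(a.min(0),a.max(0));u=np.nonzero(m);print(np.median(u[1]),np.median(u[0]))
b=a[a[:,1]<.55];print(np.percentile(b,[2,50,98],axis=0))
E
```

```text
0.0187
1.65
goal [0.469, 0.338, 0.13] slide [-34.96  -3.96  10.13] spin -17.0 cur yang 73.0 j6 1.57
[0.533  0.4602 0.03  ] [0.6437 0.544  0.0956]
223.0 280.0
[[0.5358 0.4638 0.0311]
 [0.589  0.5033 0.0671]
 [0.6379 0.5415 0.0939]]
```

Request:
arm_command([
  [-6, -1, 2],
  [-12, -1.6, 4],
  [-18, -2.4, 6],
  [-24, -3, 8],
  [-30, -3.5, 10],
], spin=[-4, -8, -12, -17, -17], jaw=8.5)

```text
clock: 2.33
eef_pos: [0.4196, 0.3582, 0.1327]
tool_rot: [-0.0, 1.0, 0.0, 0.0]
ft_force: [0.9, 1.2, 0.9]
grip_width: 0.0851
grasp_force: 0.0
```

Request:
arm_command([
  [-4.6, 1, 0.1],
  [-4.6, 1, 0.1],
  [-4.6, 1, 0.1],
  [-4.6, 1, 0.1],
  [-4.6, 1, 0.1],
], spin=[0, 0, 0, 0, 0])

```text
clock: 2.95
eef_pos: [0.4628, 0.3694, 0.1328]
tool_rot: [-0.001, 1.0, 0.0, 0.0]
ft_force: [0.5, -0.7, 0.4]
grip_width: 0.0849
grasp_force: 0.0
```

Run:
```python
from h import *
goal([.469,.338,.004],90)
p=camera("wrist");save(p,"w0.png");w=cloud(p)
m=(w[...,2]>.03)&(w[...,2]<.048)&(w[...,0]>.33)&(w[...,0]<.6)&(w[...,1]>.3)&(w[...,1]<.38)
a=w[m];print(len(a));
print(cv2.minAreaRect(a[:,:2].astype(np.float32)*1000) if len(a) else 0,a.min(0),a.max(0))
for t in ["level","bubble"]:
  for r in landmark_of(p,t)[:2]: print(t,r,at_z(p,r["centre"],0.04 if t=="bubble" else 0))
```

```text
goal [0.469, 0.338, 0.004] slide [-0.61 -3.14 12.87] spin 0.1 cur yang 90.1 j6 0.67
8778
((469.9452209472656, 337.7563781738281), (24.667234420776367, 208.92649841308594), 89.60210418701172) [0.3655 0.325  0.03  ] [0.5745 0.3505 0.0425]
level {'centre': [287.5, 200.4], 'confidence': 0.85} [ 0.4708  0.3405 -0.    ]Traceback (most recent call last):
  File "<stdin>", line 8, in <module>
ValueError: it knows: board, board_mid, bottle_opener, corkscrew, knob_grip, level, match_box, mug, shelf
```

View pics/w0.png

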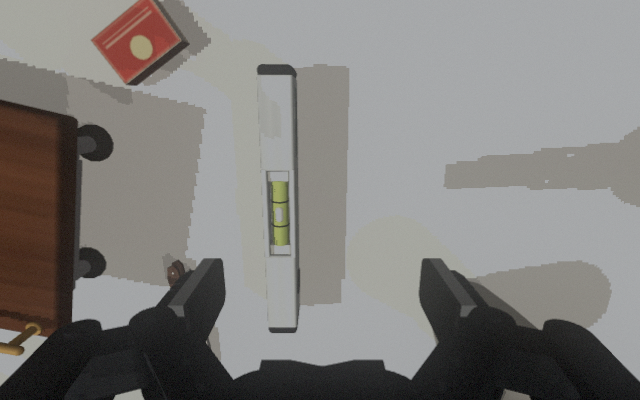

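The wrist view shows the level upright in the picture, (277,70) to (283,328). The bubble is at (280,214), between its lines at rows 202 and 226, so the image axis works as a scale. The level centre measures (0.470, 0.338) along world x, so I descend and grip.

Request:
arm_command([
  [-0.7, -3.1, 0],
  [-0.7, -3.1, 4],
  [-0.7, -3.1, 8.5],
  [-0.7, -3.1, 12.7],
  [-0.7, -3.1, 12.7],
], spin=[0, 0, 0, 0, 0])

```text
clock: 3.68
eef_pos: [0.4676, 0.336, 0.002]
tool_rot: [-0.0, 1.0, -0.002, -0.003]
ft_force: [0.5, 0.3, 0.5]
grip_width: 0.0848
grasp_force: 0.0
```

Request:
arm_command([
  [0, 0, 0],
  [0, 0, 0],
  [0, 0, 0],
  [0, 0, 0],
  [0, 0, 0],
], spin=[0, 0, 0, 0, 0], jaw=1.5)

```text
clock: 4.3
eef_pos: [0.4718, 0.3384, 0.0068]
tool_rot: [0.0, 1.0, 0.001, 0.001]
ft_force: [-0.8, -2.1, 6.3]
grip_width: 0.0235
grasp_force: 61.3
```

Request:
arm_command([
  [0, 0, 0],
  [0, 0, -3],
  [0, 0, -7],
  [0, 0, -12],
  [0, 0, -12],
], spin=[0, 0, 0, 0, 0])

```text
clock: 4.92
eef_pos: [0.4732, 0.3398, 0.1292]
tool_rot: [0.0, 1.0, 0.003, 0.003]
ft_force: [0.6, 0.6, -5.1]
grip_width: 0.0232
grasp_force: 60.1
```

Run:
```python
from h import *
o=get_obs();print(o["eef_pos"],o["grip_width"],o["grasp_force"],o["ft_force"],o["joint_pos"])
goal([.446,.054,.125],167)
```

```text
[0.4732 0.3398 0.1292] 0.023249800310498607 60.10161995887756 [ 0.6011  0.5902 -5.0546] [0.6226 0.456  0.0438 1.1499 0.0002 0.6227]
goal [0.446, 0.054, 0.125] slide [  2.72 -28.58   0.25] spin -77.0 cur yang 90.0 j6 0.62
```

Request:
arm_command([
  [0.5, -4, 0],
  [1, -9, 0],
  [1.5, -14, 0],
  [2.2, -19, 0],
  [2.7, -24, 0],
], spin=[-9, -19, -29, -39, -49])

```text
clock: 5.55
eef_pos: [0.4416, 0.0963, 0.123]
tool_rot: [-0.417, 0.909, 0.0, -0.002]
ft_force: [0.7, -0.4, -4.7]
grip_width: 0.0231
grasp_force: 60.3
```

Request:
arm_command([
  [0, 0, 0],
  [0, 0, 0],
  [0, 0, 0],
  [0, 0, 0],
  [0, 0, 0],
], spin=[-9, -18, -28, -28, -28])

```text
clock: 6.18
eef_pos: [0.4429, 0.098, 0.1241]
tool_rot: [-0.621, 0.784, 0.001, -0.001]
ft_force: [0.4, 0.2, -4.0]
grip_width: 0.0233
grasp_force: 60.5
```

Run:
```python
from h import *
goal([.446,.054,.080],167)
p=camera("side")
w=cloud(p)
m=(w[...,2]>.1)&(w[...,2]<.17)&(w[...,0]>.33)&(w[...,0]<.6)&(w[...,1]>-.05)&(w[...,1]<.25)
p2=camera("wrist");save(p2,"w1.png");save(p,"side2.png",(240,120,400,280),3.7)
# shelf fit from wrist depth
w=cloud(p2);m=(w[...,2]>.055)&(w[...,2]<.075)&(abs(w[...,0]-.45)<.15)&(abs(w[...,1]-.05)<.25)
a=w[m];r=cv2.minAreaRect(a[:,:2].astype(np.float32)*1000);print(len(a),r,cv2.boxPoints(r).tolist())
for t in ["board_mid","knob_grip"]:
  for r in landmark_of(p2,t)[:2]: print(t,r,at_z(p2,r["centre"],0.066 if t=="board_mid" else .094))
```

```text
goal [0.446, 0.054, 0.08] slide [ 4.21 -1.31  4.41] spin -0.2 cur yang 166.8 j6 -1.12
56049 ((453.0856018066406, 81.8667984008789), (223.16038513183594, 164.86895751953125), 76.63853454589844) [[347.0970458984375, -7.64300537109375], [507.50323486328125, -45.7431640625], [559.0741577148438, 171.37660217285156], [398.66796875, 209.4767608642578]]
board_mid {'centre': [294.4, 155.0], 'confidence': 0.67} [0.4492 0.0539 0.066 ]
```

View pics/w1.png

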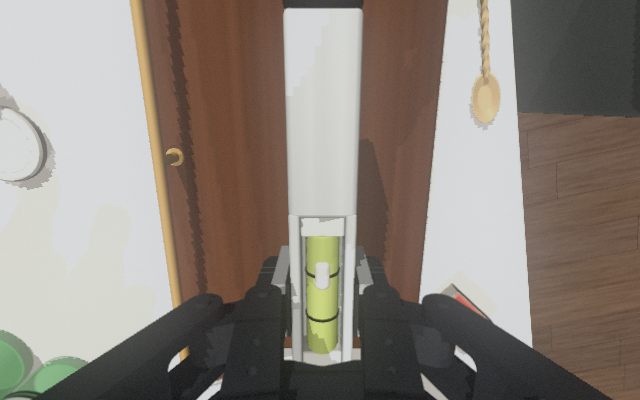

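The wrist view shows the held level aligned with the board, its vial centred at (322,295) and the rail clear on the left at column 150. The board axis is 76.6° and its middle is (0.4465, 0.054), so I lower it.

Request:
arm_command([
  [2.2, -0.6, 0],
  [4.2, -1.3, 1],
  [4.2, -1.3, 3],
  [4.2, -1.3, 4.5],
  [4.2, -1.3, 4.6],
], spin=[0, 0, 0, 0, 0])

```text
clock: 7.0
eef_pos: [0.4459, 0.0541, 0.0782]
tool_rot: [-0.622, 0.783, 0.001, -0.001]
ft_force: [-0.6, 0.5, -4.0]
grip_width: 0.0233
grasp_force: 60.4
```

Request:
arm_command([
  [0, 0, 0],
  [0, 0, 0.1],
  [0, 0, 0.2],
  [0, 0, 0.3],
  [0, 0, 0.3],
], spin=[0, 0, 0, 0, 0])

```text
clock: 7.62
eef_pos: [0.4469, 0.0543, 0.0761]
tool_rot: [-0.622, 0.783, 0.0, -0.0]
ft_force: [-0.5, 0.8, -4.5]
grip_width: 0.0233
grasp_force: 60.4
```

Request:
arm_command([
  [0, 0, 0.1],
  [0, 0, 0.2],
  [0, 0, 0.3],
  [0, 0, 0.3],
  [0, 0, 0.3],
], spin=[0, 0, 0, 0, 0])

```text
clock: 8.25
eef_pos: [0.447, 0.0543, 0.0731]
tool_rot: [-0.622, 0.783, 0.0, -0.0]
ft_force: [-0.3, -1.0, -4.6]
grip_width: 0.0234
grasp_force: 60.4
```

Request:
arm_command([
  [0, 0, 0.1],
  [0, 0, 0.15],
  [0, 0, 0.2],
  [0, 0, 0.2],
  [0, 0, 0.2],
], spin=[0, 0, 0, 0, 0])

```text
clock: 8.88
eef_pos: [0.4471, 0.0541, 0.0721]
tool_rot: [-0.622, 0.783, -0.0, 0.0]
ft_force: [-2.9, -3.4, 6.2]
grip_width: 0.0232
grasp_force: 62.0
```

Request:
arm_command([
  [0, 0, 0],
  [0, 0, 0],
  [0, 0, 0],
  [0, 0, -3],
  [0, 0, -6],
], spin=[0, 0, 0, 0, 0], jaw=4.8)

```text
clock: 9.5
eef_pos: [0.4466, 0.0543, 0.1314]
tool_rot: [-0.622, 0.783, 0.0, -0.001]
ft_force: [0.3, -0.0, 0.2]
grip_width: 0.0483
grasp_force: 0.0
```

Request:
arm_command([
  [-2.5, 0, 0],
  [-5, 0, 0],
  [-5, 0, 0],
  [-5, 0, 0.8],
  [-5, 0, 0.8],
], spin=[0, 0, 0, 0, 0], jaw=0)

```text
clock: 10.12
eef_pos: [0.4571, 0.1021, 0.122]
tool_rot: [-0.622, 0.783, 0.0, -0.001]
ft_force: [0.0, -0.6, 0.7]
grip_width: -0.0002
grasp_force: 0.0
```

Run:
```python
from h import *
o=get_obs();print(o["clock"],o["eef_pos"],o["grip_width"],o["ft_force"])
p=camera("wrist");save(p,"w2.png");w=cloud(p)
m=(w[...,2]>.095)&(w[...,2]<.112)&(abs(w[...,0]-.45)<.15)&(abs(w[...,1]-.05)<.15)
a=w[m];r=cv2.minAreaRect(a[:,:2].astype(np.float32)*1000);print(len(a),r,cv2.boxPoints(r).tolist(),np.median(a[:,2]))
```

```text
10.125 [0.4571 0.1021 0.122 ] -0.00016254079516606776 [ 0.0365 -0.6369  0.6515]
12095 ((445.60028076171875, 48.85719299316406), (118.93000793457031, 24.15485382080078), 76.91038513183594) [[420.3693542480469, -6.3274993896484375], [443.8965759277344, -11.797966003417969], [470.8312072753906, 104.04188537597656], [447.3039855957031, 109.5123519897461]] 0.10493427132976504
```

View pics/w2.png

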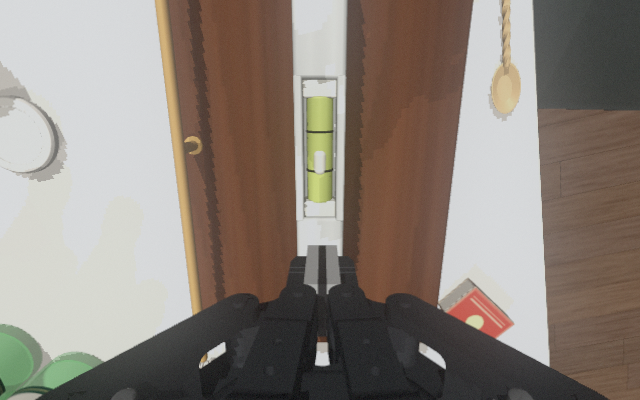

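The wrist view shows the vial lines at rows 131 and 171 and the bubble centre near row 161. That is about 5 mm to the shelf's +y, unloaded. Next I press on the level.

Request:
arm_command([
  [0, 0, 0.6],
  [0, 0, 1.2],
  [0, 0, 1.4],
  [0, 0, 1.5],
  [0, 0, 1.5],
], spin=[0, 0, 0, 0, 0])

```text
clock: 10.8
eef_pos: [0.4583, 0.103, 0.1081]
tool_rot: [-0.622, 0.783, 0.0, 0.0]
ft_force: [0.1, -0.3, -0.9]
grip_width: 0.0
grasp_force: 0.0
```

Request:
arm_command([
  [0, 0, 0.1],
  [0, 0, 0.1],
  [0, 0, 0.15],
  [0, 0, 0.15],
  [0, 0, 0.15],
], spin=[0, 0, 0, 0, 0])

```text
clock: 11.42
eef_pos: [0.4583, 0.103, 0.1067]
tool_rot: [-0.622, 0.783, -0.0, 0.0]
ft_force: [0.4, -0.4, 0.1]
grip_width: -0.0002
grasp_force: 0.0
```

Request:
arm_command([
  [0, 0, 0.1],
  [0, 0, 0.15],
  [0, 0, 0.2],
  [0, 0, 0.2],
  [0, 0, 0.2],
], spin=[0, 0, 0, 0, 0])

```text
clock: 12.05
eef_pos: [0.4583, 0.1027, 0.1053]
tool_rot: [-0.622, 0.783, -0.0, 0.0]
ft_force: [-0.9, -1.7, 6.8]
grip_width: 0.0003
grasp_force: 3.2
```

Request:
arm_command([
  [0, 0, 0.02],
  [0, 0, 0.04],
  [0, 0, 0.06],
  [0, 0, 0.06],
  [0, 0, 0.06],
], spin=[0, 0, 0, 0, 0])

```text
clock: 12.68
eef_pos: [0.4584, 0.1027, 0.1053]
tool_rot: [-0.622, 0.783, -0.0, 0.0]
ft_force: [-2.4, -2.3, 10.3]
grip_width: -0.0002
grasp_force: 5.1
```

Request:
arm_command([
  [0, 0, 0],
  [0, 0, 0],
  [0, 0, 0],
  [0, 0, 0],
  [0, 0, 0],
], spin=[0, 0, 0, 0, 0])

```text
clock: 13.3
eef_pos: [0.4584, 0.1027, 0.1053]
tool_rot: [-0.622, 0.783, -0.0, 0.0]
ft_force: [-3.1, -2.0, 9.3]
grip_width: -0.0005
grasp_force: 5.1
```

```bash
cat >> h.py <<'E'
def bubble(name=None):
    "column profile along the vial, mm from the mid of the two lines, + image down (shelf +y)"
    p=camera("wrist");im=p["pixels"].astype(float)
    if name: save(p,name,(250,40,400,240),3)
    g=(im[...,1]-im[...,2]);m=(g>60)&(np.arange(640)>270)&(np.arange(640)<370)[None,:]
    c=int(np.median(np.nonzero(m)[1]));rows=np.nonzero(m.sum(1)>5)[0];r0,r1=rows.min(),rows.max()
    s=im[:,c-3:c+4].mean(1);lum=s.mean(1);sat=s[:,1]-s[:,2]
    print("col",c,"rows",r0,r1)
    for r in range(r0-2,r1+3): print(r,int(lum[r]),int(sat[r]),end=" | ")
    print(get_obs()["ft_force"],get_obs()["clock"])
E
python3 -c "
from h import *
bubble('b1.png')"
```

```text
col 321 rows 93 209
91 211 2 | 92 191 24 | 93 188 71 | 94 186 75 | 95 184 78 | 96 183 79 | 97 183 79 | 98 183 79 | 99 182 80 | 100 182 79 | 101 182 80 | 102 183 79 | 103 183 79 | 104 183 79 | 105 182 79 | 106 183 80 | 107 183 80 | 108 182 80 | 109 183 80 | 110 182 80 | 111 182 80 | 112 182 80 | 113 183 80 | 114 182 80 | 115 182 80 | 116 183 80 | 117 182 80 | 118 182 81 | 119 182 81 | 120 180 80 | 121 180 80 | 122 180 80 | 123 180 80 | 124 179 80 | 125 179 80 | 126 180 80 | 127 179 80 | 128 180 80 | 129 180 80 | 130 179 80 | 131 104 44 | 132 65 15 | 133 81 27 | 134 168 78 | 135 171 79 | 136 172 79 | 137 172 79 | 138 171 79 | 139 171 80 | 140 172 79 | 141 173 80 | 142 171 80 | 143 170 79 | 144 170 79 | 145 169 79 | 146 169 79 | 147 170 79 | 148 169 79 | 149 169 79 | 150 170 79 | 151 169 79 | 152 169 79 | 153 169 79 | 154 169 79 | 155 170 79 | 156 170 79 | 157 169 79 | 158 169 78 | 159 169 79 | 160 169 79 | 161 169 79 | 162 169 79 | 163 168 79 | 164 202 16 | 165 211 2 | 166 212 0 | 167 211 0 | 168 211 1 | 169 210 5 | 170 209 9 | 171 209 8 | 172 208 9 | 173 208 8 | 174 209 9 | 175 209 8 | 176 208 9 | 177 208 9 | 178 209 9 | 179 208 8 | 180 208 9 | 181 208 9 | 182 208 9 | 183 208 8 | 184 208 8 | 185 206 11 | 186 197 12 | 187 181 12 | 188 160 14 | 189 149 43 | 190 167 75 | 191 168 77 | 192 168 77 | 193 168 78 | 194 168 78 | 195 168 78 | 196 168 78 | 197 168 78 | 198 167 78 | 199 168 78 | 200 168 78 | 201 167 78 | 202 167 77 | 203 168 77 | 204 168 77 | 205 167 78 | 206 167 77 | 207 167 78 | 208 167 77 | 209 158 74 | 210 179 34 | 211 209 5 | [-3.2343 -1.4267 10.2109] 13.35
```

View pics/b1.png

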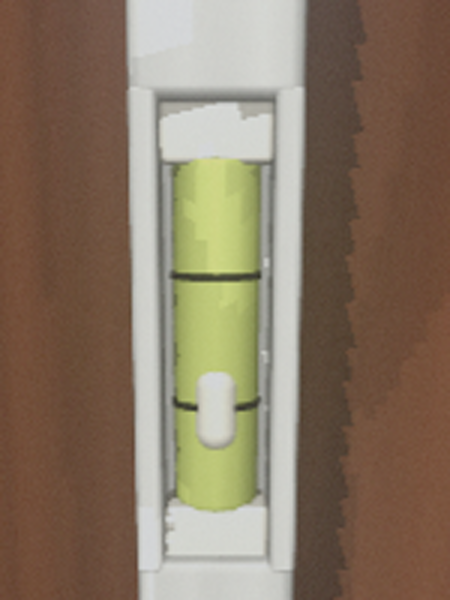

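Pressed at about 10 N, the lines are at rows 132 and 174.7 and the bubble centre at 176.5. That is about 10.2 mm towards +y, so the knob needs about 139° clockwise. I move to the knob.

Request:
arm_command([
  [0, 0, -3],
  [0, 0, -6],
  [4, 0, -6],
  [10, 0, -6],
  [16, 0, -6],
], spin=[0, 0, 0, 0, 0], jaw=0)

```text
clock: 13.98
eef_pos: [0.4219, -0.0541, 0.1641]
tool_rot: [-0.623, 0.782, -0.0, 0.0]
ft_force: [0.9, -0.5, 0.1]
grip_width: -0.0002
grasp_force: 0.0
```

Request:
arm_command([
  [6, 0, 0],
  [6.8, 0, 0],
  [6.8, 0, 0],
  [6.8, 0, 0],
  [6.8, 0, 0],
], spin=[0, 0, 0, 0, 0], jaw=7)

```text
clock: 14.6
eef_pos: [0.4072, -0.1178, 0.164]
tool_rot: [-0.623, 0.782, 0.0, 0.0]
ft_force: [0.8, 0.2, -0.1]
grip_width: 0.0699
grasp_force: 0.0
```

Run:
```python
from h import *
goal([.406,-.122,.078],167)
for n in ["wrist","side"]:
  p=camera(n)
  for t in ["knob_grip"]:
    for r in landmark_of(p,t)[:1]: print(n,r,at_z(p,r["centre"],.094))
  w=cloud(p);m=(w[...,2]>.1)&(w[...,2]<.108)&(abs(w[...,0]-.406)<.04)&(abs(w[...,1]+.122)<.04)
  if m.sum()>10: print(m.sum(),cv2.minEnclosingCircle(w[m][:,:2].astype(np.float32)*1000))
```

```text
goal [0.406, -0.122, 0.078] slide [0.44 0.02 8.6 ] spin 0.1 cur yang 167.1 j6 -1.63
wrist {'centre': [323.2, 211.6], 'confidence': 0.94} [ 0.4054 -0.1192  0.094 ]
2327 ((406.00738525390625, -119.56946563720703), 19.25646209716797)
side {'centre': [314.4, 243.3], 'confidence': 0.67} [ 0.4115 -0.1179  0.094 ]
82 ((408.0844421386719, -120.8482666015625), 19.1961612701416)
```

Request:
arm_command([
  [0.25, 0, 2],
  [0.25, 0, 5],
  [0.25, 0, 8.8],
  [0.25, 0, 8.8],
  [0.25, 0, 8.8],
], spin=[0, 0, 0, 0, 0])

```text
clock: 15.42
eef_pos: [0.407, -0.1216, 0.077]
tool_rot: [-0.622, 0.783, -0.0, 0.0]
ft_force: [0.2, 0.3, 0.6]
grip_width: 0.0698
grasp_force: 0.0
```

Request:
arm_command([
  [0, 0, 0],
  [0, 0, 0],
  [0, 0, 0],
  [0, 0, 0],
  [0, 0, 0],
], spin=[0, 0, 0, 0, 0], jaw=2.5)

```text
clock: 16.05
eef_pos: [0.4061, -0.1216, 0.0775]
tool_rot: [-0.622, 0.783, -0.0, 0.0]
ft_force: [-4.1, 0.5, 9.0]
grip_width: 0.0338
grasp_force: 58.9
```

Request:
arm_command([
  [0, 0, 0],
  [0, 0, 0],
  [0, 0, 0],
  [0, 0, 0],
  [0, 0, 0],
], spin=[6, 12, 18, 24, 30])

```text
clock: 16.68
eef_pos: [0.4055, -0.1213, 0.0775]
tool_rot: [-0.397, 0.918, 0.0, -0.0]
ft_force: [-5.4, 1.4, 11.5]
grip_width: 0.0337
grasp_force: 59.0
```

Run:
```python
from h import *
o=get_obs();print(o["ft_force"],o["ft_torque"],o["grip_width"],o["grasp_force"],o["eef_pos"])
p=camera("wrist");save(p,"w3.png")
```

```text
[-5.3977  1.4174 11.4753] [0.4405 1.183  0.0391] 0.03371923428781776 59.04879339504987 [ 0.4055 -0.1213  0.0775]
```

View pics/w3.png

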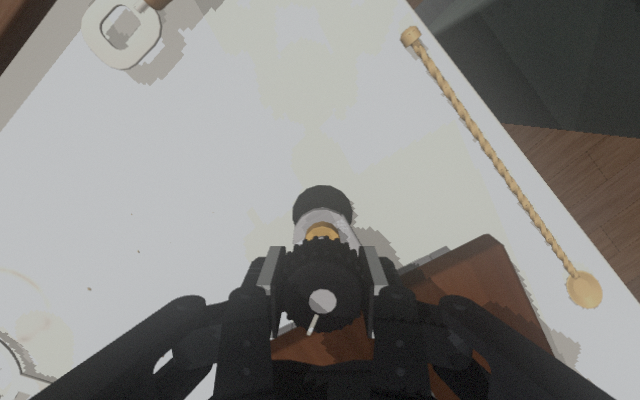

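The wrist view shows the knob held between the pads, hub at (322,301) and its white pointer at (310,330). I keep turning, then compare the pointer to check for slip.

Request:
arm_command([
  [0, 0, 0],
  [0, 0, 0],
  [0, 0, 0],
  [0, 0, 0],
  [0, 0, 0],
], spin=[10, 20, 30, 40, 50])

```text
clock: 17.35
eef_pos: [0.405, -0.1202, 0.0775]
tool_rot: [0.029, 1.0, 0.001, -0.001]
ft_force: [-6.6, 5.3, 13.7]
grip_width: 0.0334
grasp_force: 59.2
```

Request:
arm_command([
  [0, 0, 0],
  [0, 0, 0],
  [0, 0, 0],
  [0, 0, 0],
  [0, 0, 0],
], spin=[10, 20, 30, 40, 50])

```text
clock: 17.98
eef_pos: [0.4056, -0.1192, 0.0775]
tool_rot: [0.448, 0.894, 0.002, -0.001]
ft_force: [-4.2, 8.6, 12.4]
grip_width: 0.0334
grasp_force: 59.1
```

Request:
arm_command([
  [0, 0, 0],
  [0, 0, 0],
  [0, 0, 0],
  [0, 0, 0],
  [0, 0, 0],
], spin=[9, 9, 9, 9, 9])

```text
clock: 18.6
eef_pos: [0.4058, -0.1191, 0.0775]
tool_rot: [0.515, 0.857, 0.002, -0.001]
ft_force: [-5.5, 8.1, 12.9]
grip_width: 0.0336
grasp_force: 59.2
```

Run:
```python
from h import *
o=get_obs();print(o["ft_force"],o["ft_torque"],o["grip_width"],o["joint_pos"]);goal([.4065,-.1215,.15],28)
p=camera("wrist");a=cv2.imread("pics/w3.png")[240:360,250:400];b=p["pixels"][240:360,250:400,::-1]
cv2.imwrite("pics/cmp.png",cv2.resize(np.hstack([a,b]),None,fx=2.6,fy=2.6))
```

```text
[-5.4845  8.0526 12.8722] [1.6554 1.0198 0.0258] 0.03364743119357891 [-0.2893  0.2309 -0.4445  0.8966  0.0052  0.7921]
goal [0.4065, -0.1215, 0.15] slide [-0.21 -0.03 -7.25] spin 0.0 cur yang 28.0 j6 0.79
```

View pics/cmp.png

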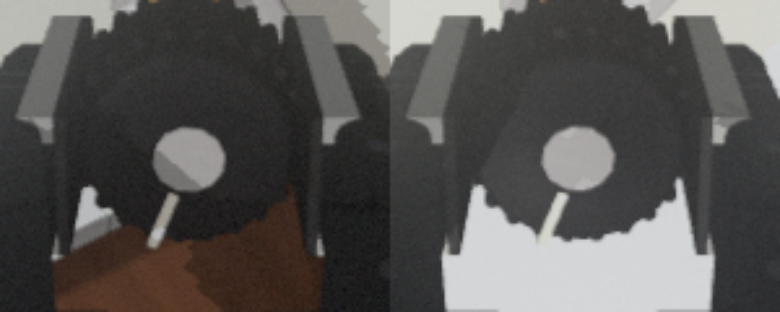

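The pointer sits in the same place in both crops, (165,220) on the left and (553,218) on the right, so the knob turned with the gripper without slip. I release and go back to press.

Request:
arm_command([
  [0, 0, 0],
  [0, 0, 0],
  [0, 0, -3],
  [0, 0, -7],
  [0, 0, -9],
], spin=[0, 0, 0, 0, -10], jaw=7)

```text
clock: 19.27
eef_pos: [0.4075, -0.1222, 0.1681]
tool_rot: [0.437, 0.9, 0.0, 0.002]
ft_force: [0.5, -0.7, -0.6]
grip_width: 0.0702
grasp_force: 0.0
```

Request:
arm_command([
  [0, 0, 0],
  [0, 0, 0],
  [0, 0, 0],
  [0, 0, 0],
  [0, 0, 0],
], spin=[-10, -20, -30, -40, -50], jaw=0)

```text
clock: 19.9
eef_pos: [0.4064, -0.1219, 0.166]
tool_rot: [0.015, 1.0, -0.0, 0.0]
ft_force: [0.0, 0.4, 0.4]
grip_width: -0.0001
grasp_force: 0.0
```

Request:
arm_command([
  [0, 0, 0],
  [0, 0, 0],
  [0, 0, 0],
  [0, 0, 0],
  [0, 0, 0],
], spin=[-10, -20, -30, -40, -50])

```text
clock: 20.52
eef_pos: [0.4064, -0.1219, 0.166]
tool_rot: [-0.409, 0.913, -0.0, 0.0]
ft_force: [0.6, -0.2, 0.4]
grip_width: -0.0005
grasp_force: 0.0
```

Request:
arm_command([
  [0, 0, 0],
  [0, 0, 0],
  [0, 0, 0],
  [0, 0, 0],
  [0, 0, 0],
], spin=[-10, -20, -29, -29, -29])

```text
clock: 21.15
eef_pos: [0.4063, -0.1217, 0.166]
tool_rot: [-0.621, 0.784, -0.0, -0.0]
ft_force: [-0.3, -0.2, -1.2]
grip_width: -0.0
grasp_force: 0.0
```

Run:
```python
from h import *
goal([.4583,.1027,.115],166.8)
```

```text
goal [0.4583, 0.1027, 0.115] slide [-23.04   0.06   5.1 ] spin 0.0 cur yang 166.8 j6 -1.63
```

Request:
arm_command([
  [-6, 0, 0],
  [-12, 0, 0],
  [-18, 0, 0],
  [-23, 0.1, 2],
  [-23, 0.1, 4.5],
], spin=[0, 0, 0, 0, 0])

```text
clock: 21.78
eef_pos: [0.4588, 0.1062, 0.1211]
tool_rot: [-0.624, 0.782, -0.001, 0.002]
ft_force: [-0.5, -1.1, -0.9]
grip_width: -0.0002
grasp_force: 0.0
```

Request:
arm_command([
  [0, 0, 0.4],
  [0, 0, 0.8],
  [0, 0, 1.1],
  [0, 0, 1.2],
  [0, 0, 1.2],
], spin=[0, 0, 0, 0, 0])

```text
clock: 22.4
eef_pos: [0.4575, 0.1024, 0.1094]
tool_rot: [-0.622, 0.783, -0.0, 0.0]
ft_force: [1.1, 0.3, -0.1]
grip_width: -0.0004
grasp_force: 0.0
```

Request:
arm_command([
  [0, 0, 0.05],
  [0, 0, 0.1],
  [0, 0, 0.15],
  [0, 0, 0.2],
  [0, 0, 0.2],
], spin=[0, 0, 0, 0, 0])

```text
clock: 23.02
eef_pos: [0.4571, 0.1027, 0.1069]
tool_rot: [-0.622, 0.783, 0.0, -0.0]
ft_force: [0.2, 0.4, -0.0]
grip_width: -0.0002
grasp_force: 0.0
```

Request:
arm_command([
  [0, 0, 0.1],
  [0, 0, 0.15],
  [0, 0, 0.2],
  [0, 0, 0.2],
  [0, 0, 0.2],
], spin=[0, 0, 0, 0, 0])

```text
clock: 23.65
eef_pos: [0.4572, 0.1024, 0.106]
tool_rot: [-0.622, 0.783, -0.0, 0.0]
ft_force: [-3.4, -2.0, 8.1]
grip_width: 0.0001
grasp_force: 4.1
```

Request:
arm_command([
  [0, 0, 0.02],
  [0, 0, 0.04],
  [0, 0, 0.04],
  [0, 0, 0.04],
  [0, 0, 0.04],
], spin=[0, 0, 0, 0, 0])

```text
clock: 24.28
eef_pos: [0.4572, 0.1024, 0.106]
tool_rot: [-0.622, 0.783, -0.0, 0.0]
ft_force: [-2.7, -2.2, 10.1]
grip_width: 0.0001
grasp_force: 5.4
```

Request:
arm_command([
  [0, 0, 0],
  [0, 0, 0],
  [0, 0, 0],
  [0, 0, 0],
  [0, 0, 0],
], spin=[0, 0, 0, 0, 0])

```text
clock: 24.9
eef_pos: [0.4572, 0.1024, 0.106]
tool_rot: [-0.622, 0.783, -0.0, 0.0]
ft_force: [-3.8, -1.4, 10.2]
grip_width: 0.0002
grasp_force: 5.4
```

```bash
python3 -c "
from h import *
bubble('b2.png')"
```

```text
col 319 rows 96 212
94 213 0 | 95 194 21 | 96 188 69 | 97 186 74 | 98 184 78 | 99 182 79 | 100 182 79 | 101 182 80 | 102 183 79 | 103 183 79 | 104 182 79 | 105 182 79 | 106 182 79 | 107 182 79 | 108 182 79 | 109 183 80 | 110 182 80 | 111 182 80 | 112 183 80 | 113 182 80 | 114 182 80 | 115 182 80 | 116 182 80 | 117 181 80 | 118 181 80 | 119 181 80 | 120 181 80 | 121 182 80 | 122 181 80 | 123 182 80 | 124 181 80 | 125 181 80 | 126 181 80 | 127 181 80 | 128 181 80 | 129 179 81 | 130 175 79 | 131 174 79 | 132 174 79 | 133 174 79 | 134 115 50 | 135 68 14 | 136 81 24 | 137 171 78 | 138 174 80 | 139 174 79 | 140 174 80 | 141 174 79 | 142 174 79 | 143 190 46 | 144 210 3 | 145 212 0 | 146 212 0 | 147 212 0 | 148 211 1 | 149 209 6 | 150 209 9 | 151 209 8 | 152 209 8 | 153 209 8 | 154 209 9 | 155 208 8 | 156 209 9 | 157 209 9 | 158 209 9 | 159 209 9 | 160 208 9 | 161 208 9 | 162 209 8 | 163 208 8 | 164 209 8 | 165 206 12 | 166 198 12 | 167 183 12 | 168 165 12 | 169 145 19 | 170 166 75 | 171 169 78 | 172 168 78 | 173 168 78 | 174 168 78 | 175 169 77 | 176 168 78 | 177 162 75 | 178 81 28 | 179 62 10 | 180 128 59 | 181 166 77 | 182 168 77 | 183 169 77 | 184 168 77 | 185 168 78 | 186 167 78 | 187 168 77 | 188 168 78 | 189 167 78 | 190 167 78 | 191 167 78 | 192 168 77 | 193 168 78 | 194 167 78 | 195 167 78 | 196 167 77 | 197 167 77 | 198 167 77 | 199 167 77 | 200 167 77 | 201 167 78 | 202 168 77 | 203 167 77 | 204 166 77 | 205 167 77 | 206 166 77 | 207 167 77 | 208 167 78 | 209 167 77 | 210 167 77 | 211 164 76 | 212 155 73 | 213 197 16 | 214 209 5 | [-3.7569 -3.1305 11.0744] 24.95
```

View pics/b2.png

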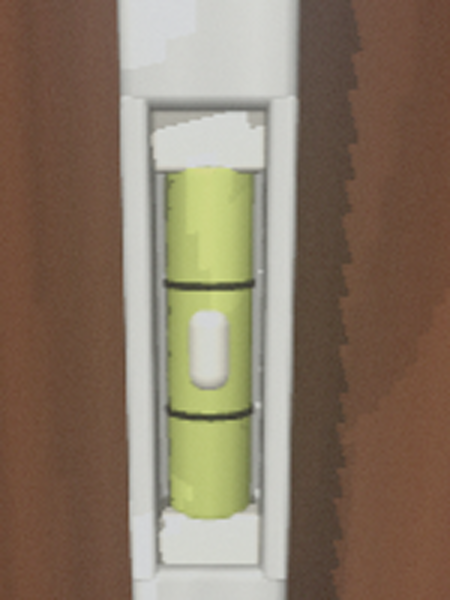

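Centred: the lines are at rows 135.2 and 178.8 (mid 157.0) and the bubble spans 143 to 169.6 (mid 156.3) under about 10 N. I hold a little longer, check again and hand in.

Request:
arm_command([
  [0, 0, 0],
  [0, 0, 0],
  [0, 0, 0],
  [0, 0, 0],
  [0, 0, 0],
], spin=[0, 0, 0, 0, 0])

```text
clock: 25.58
eef_pos: [0.4572, 0.1024, 0.106]
tool_rot: [-0.622, 0.783, -0.0, 0.0]
ft_force: [-3.1, -1.7, 10.5]
grip_width: 0.0004
grasp_force: 5.4
```

Run:
```python
from h import *
p=camera("wrist");im=p["pixels"].astype(float)[130:185,316:323].mean(1);s=im[:,1]-im[:,2];l=im.mean(1)
b=np.nonzero((s<40)&(l>140))[0]+130;d=np.nonzero(l<100)[0]+130;f=get_obs()["ft_force"]
print(b.min(),b.max(),d,f)
if abs((b.min()+b.max())/2-(d.min()+d.max())/2)<3 and 7<f[2]<14: print(job_done())
```

```text
144 169 [135 136 178 179] [-4.1123 -1.8853 10.8382]
the job is handed in; nothing more can be done
None
```

The job is handed in at about 25.6 s: the shelf reads level, with the bubble centred to about 0.3 mm between its lines and the closed fingertips still pressing the level at about 10.5 N, 50 mm from its middle.

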